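# Return the whole glass blanks to the stock tray

### The arm

A 6-joint arm with a two-finger parallel gripper is mounted at the origin on the work surface. World frame = base frame: x ahead of the robot, y to its left, z up, the work surface at z = 0. Lengths are in m, angles in rad, forces in N, time in s.
With the tool pointing down it reaches from about 0.35 to 0.975 m from the base axis. Payload 4.9 kg.
Tool frame: the origin (TCP) lies on the centre line of the jaws, within the pads' length; the fingertips stand ctrl.tcp_to_tips ahead of it and the grasp point (between the pads) lies 3 mm ahead of it (ctrl.tcp_to_tips is the distance from the TCP to the fingertips, in m); z points along the fingers, y is the direction in which the jaws open and shut (so a half turn about z gives the same grasp; the last joint's range is limited). The gripper opens to 85 mm and grips with 20 to 120 N. Pads are 22 mm wide; open, the fingers measure 114 mm over their backs; the gripper's body (76 mm by 85 mm) begins 54 mm behind the grasp point. The pads swing forward as they close: fully open they stand 13 mm farther back than shut.
Start: joints at [1.168, 0.053, 1.613, -0, 1.476, -0.119], TCP at [0.175, 0.6, 0.253] pointing down, gripper open.
Joint ranges: [-3.01, 3.01], [-1.01, 2.22], [0.06, 2.58], [-1.02, 4.17], [0.09, 2.62], [-3.14, 3.14]. Speed limits (rad/s): [2.57, 2.57, 3.14, 3.14, 3.14, 3.14].

### API

Orientations are given as a rotation vector (axis times angle).
In Python, from station import ctrl, vision gives the robot as it stands.
- The arm moves only by the tool jog_arm, never from a script. Its argument "deltas" is a list of rows, each a list of 7 numbers: the turn, a rotation vector about the tool's x, y, z in rad, then the shift along the tool's x, y, z in cm, then the opening, from 0 (shut) to 1 (fully open). A call has 1 to 12 rows; each row shifts and turns the commanded pose from where the row before left it, along the tool's axes as they then stand; what a row does not reach is not made up. A row lasts 1/12 s, in which the tool goes at most 41.7 mm and 7.16 degrees, less where a joint would pass 70% of its speed; a pose out of reach is approached as far as the arm can. A call with a gripper value outside its range is refused whole. The fingers move at their own pace and stop on an object; "grip_force" is the grip in N (left out, the last holds). Time passes only in rows, so rows that do not move let the fingers close. It gives the time, the measured TCP pose, the force and the opening at its end, in the units of the state.
- ctrl.get_obs(): the state, without advancing time (a new reading comes with each control period).
- vision.get_image(name): name is "scene" or "top" or "wrist"; returns (picture, depth): 420x560x3 uint8, red, green, blue; 420x560 float32, m along the optical axis (not along the pixel's ray), 0 where there is no reading.
- vision.calibration(name): a dict with "fx", "fy", "cx", "cy" (pixels), "rvec" (rotation vector, rad) and "tvec" (3), from world to camera coordinates, as OpenCV has them; the wrist camera has in their place "hand_eye" (4x4, takes a point from camera to tool coordinates, whose origin is the TCP and whose axes are the flange's). Camera axes: x right, y down, z forward; pixel columns grow to the right and rows downward; lengths in m; the calibration is good to about 2 mm. A picture is of the moment at which its call begins: read the wrist's pose just before it. calibration takes no time and is no camera call.
- ctrl.finish_job(): hands the job in, once; it reports no verdict.
The state is a dict: "t": time; "q": joint angles; "dq": joint speeds; "effort": joint torques, N m; "tool_pos": TCP position; "tool_rot": TCP orientation; "contact_force": force on the tool from outside, world axes, zero at the start; "wrist_torque": the same for the moment, N m; "opening": finger opening in m.
Only numpy, scipy, OpenCV 4.12 (cv2) and the standard library are available. Lean on these libraries where they do the work, as an engineer would, in place of code of your own. Each camera call takes 0.05 s, during which the arm holds its last target. There are 200 camera calls.

### The job

Put the whole red glass blanks back into the stock tray, one to a bay and lying flat on its floor: the two full-length bars in the two long bays, the two whole squares in the two outer square bays, and the round disc in the middle square bay between them. Lower each one into place rather than dropping it, and leave the three broken pieces (short slant-ended bar, square with a missing corner, disc with a side missing) where they lie for cutting.

Things in the scene. Friction and masses are not known exactly. Their poses are not given: they have to be found in the camera images.
- tray: Plywood tray, fixed: 126 (x) by 226 (y) by 15 high; yaw within 0.25 rad of 0. Origin mid-underside. Floor 5 thick; walls 4 thick, tops 10 above the floor. Near side (-x): two bar bays end to end, inside 44 (x) by 107 (y), centres x -37, y +55.5 and -55.5. Far side: three bays 70 by 70, centres x +24, y -74, 0, +74: outer two for squares, middle for the roundel. All mm. Empty.
- bar_a: Dark red glass, 20 mm thick, lying flat on the bench, any yaw. Whole bar, 84 by 20 by 20 mm, square ends. Origin at the middle of the piece (10 mm above what it lies on). x runs along its length, z up.
- bar_b: Second whole bar, the same as bar_a: dark red glass, 84 by 20 by 20 mm. Origin at the middle of the piece (10 mm above what it lies on). x runs along its length, z up.
- square_a: Dark red glass, 20 mm thick, lying flat on the bench, any yaw. Whole square, 45 by 45 mm with all four corners. Origin at the middle of the piece (10 mm above what it lies on). x and y run along its sides, z up.
- square_b: Second whole square, the same as square_a: dark red glass, 45 by 45 by 20 mm. Origin at the middle of the piece (10 mm above what it lies on). x and y run along its sides, z up.
- roundel: Dark red glass, 20 mm thick, lying flat on the bench, any yaw. Whole round disc, 46 mm across. Origin at the middle of the piece (10 mm above what it lies on). z up.
- cut_bar: Dark red glass, 20 mm thick, lying flat on the bench, any yaw. Look-alike to be left: a broken bar only 54 mm long, 20 mm wide, its +x end broken off on a slant. Origin within its outline, 10 mm above the bench; x along its length.
- cut_square: Dark red glass, 20 mm thick, lying flat on the bench, any yaw. Look-alike to be left: a 45 mm square with one corner (+x +y) broken off, 23 mm along each side. Origin at the middle of the full square, 10 mm above the bench; x and y along its sides.
- cut_roundel: Dark red glass, 20 mm thick, lying flat on the bench, any yaw. Look-alike to be left: a 46 mm disc with its +x side broken off straight, 33 mm of it left across the break. Origin at the middle of the full disc, 10 mm above the bench.
Not all that is in view belongs to the job. Leave any blue or purple look-alike of the square_a alone.

How it is judged:
By the outcome, as a careful person would: the job done as asked, in the order asked, and still so for the second after the job is handed in, with the robot touching nothing.
It also fails if it takes over 104 s, if anything falls off the work surface, if the arm or the gripper's body presses on something with over 40 N, if the wrist force passes 120 N, or if a joint passes its speed limit or range.

## Working session

There is one attempt and no reset: what is moved stays moved. The work goes in short steps, Python scripts to look and compute and a tool call to move; the robot and the scene stay as the last step left them, time stands still between calls to the robot, and variables do not carry over. Pictures are saved under pics/ and viewed, about 12 in all and at most 16, crops included, and the job is handed in when it is done.

Besides the shell and the picture viewer there is one more tool, called after ">>>" as name([rows], argument=value, ...), one row to a line, values as JSON. jog_arm: Moves the arm, as the interface text tells. Its arguments: {"type":"object","properties":{"deltas":{"type":"array"},"grip_force":{"type":"number"}},"required":["deltas"]}

```bash
mkdir -p pics; ls
python3 - <<'E'
from station import ctrl, vision
import cv2
o=ctrl.get_obs(); print({k:o[k] for k in('t','tool_pos','tool_rot','opening','contact_force')}, ctrl.tcp_to_tips)
for n in('top','scene'):
    im,d=vision.get_image(n); cv2.imwrite(f'pics/{n}0.png',im[:,:,::-1]); c=vision.calibration(n); print(n,c)
    import numpy as np; np.savez(f'{n}0.npz',im=im,d=d)
print(vision.calibration('wrist'))
E
```

```text
pics
{'t': 0.0, 'tool_pos': array([0.1747679 , 0.59946389, 0.25206276]), 'tool_rot': array([-0.44427179, -3.10945779,  0.00312826]), 'opening': 0.08533812894247168, 'contact_force': array([2.49111789e-05, 1.91324699e-01, 7.24628501e-03])} 0.022
top {'fx': 424.44554162740627, 'fy': 424.44554162740627, 'cx': 279.5164959430224, 'cy': 211.29538594383104, 'rvec': array([ 2.17937138, -2.15495208,  0.09747792]), 'tvec': array([0.00347646, 0.50406594, 0.88292936])}
scene {'fx': 383.8734968441458, 'fy': 383.8734968441458, 'cx': 277.53417078019453, 'cy': 210.9596740472387, 'rvec': array([ 2.2698117 ,  0.99841399, -0.35833301]), 'tvec': array([-0.34722334, -0.25656968,  1.14912971])}
{'fx': 329.71925806419364, 'fy': 329.71925806419364, 'cx': 280.4308119454008, 'cy': 213.1935495584745, 'hand_eye': array([[-7.04602501e-04, -9.60975218e-01, -2.76633572e-01,
         6.96723773e-02],
       [ 9.99999715e-01, -6.01952317e-04, -4.55986018e-04,
        -2.80118523e-04],
       [ 2.71671044e-04, -2.76633814e-01,  9.60975369e-01,
        -1.21486380e-01],
       [ 0.00000000e+00,  0.00000000e+00,  0.00000000e+00,
         1.00000000e+00]])}
```

View pics/top0.png

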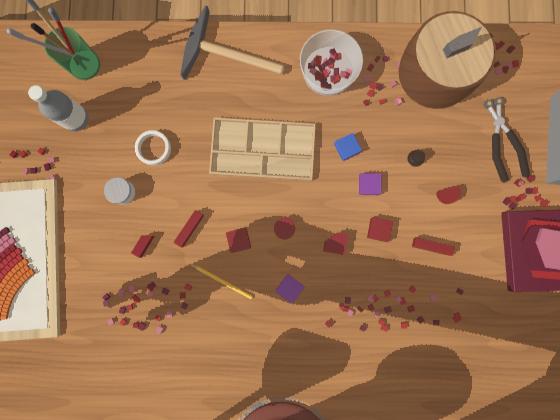

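View pics/scene0.png

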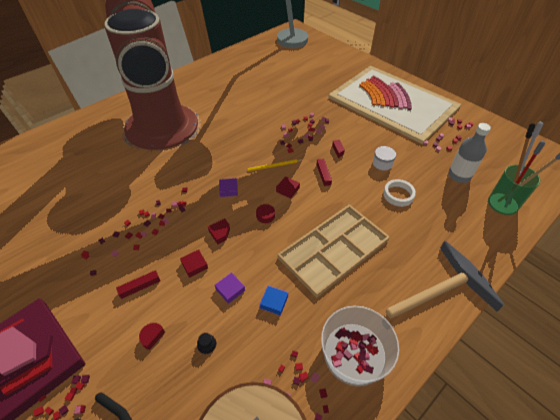

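The top view (up = +x, left = +y) shows the tray around (262,149). Whole bars look to be at (189,229) and (434,246), with the short slanted bar at (143,246). There are squares at (238,240), (380,229) and (336,243), the last one probably cut. Discs are at (284,228) and, cut, at (450,194).

```bash
cat > h.py <<'E'
import numpy as np, cv2
from station import ctrl, vision
from scipy.spatial.transform import Rotation as R
def cloud(name,im=None,d=None):
    "world points (h,w,3) + picture"
    c=vision.calibration(name)
    if name=='wrist':
        o=ctrl.get_obs(); T=np.eye(4); T[:3,:3]=R.from_rotvec(o['tool_rot']).as_matrix(); T[:3,3]=o['tool_pos']; M=T@c['hand_eye']
    else:
        M=np.eye(4); r=R.from_rotvec(c['rvec']).as_matrix(); M[:3,:3]=r.T; M[:3,3]=-r.T@c['tvec']
    if im is None: im,d=vision.get_image(name)
    v,u=np.indices(d.shape)
    P=np.stack([(u-c['cx'])/c['fx']*d,(v-c['cy'])/c['fy']*d,d],-1)
    return P@M[:3,:3].T+M[:3,3], im, d
def blobs(P,im,zlo=.014,zhi=.027,amin=80):
    hsv=cv2.cvtColor(im,cv2.COLOR_RGB2HSV)
    red=((hsv[...,0]<9)|(hsv[...,0]>168))&(hsv[...,1]>110)
    m=(red&(P[...,2]>zlo)&(P[...,2]<zhi)).astype(np.uint8)
    n,l,s,c=cv2.connectedComponentsWithStats(m)
    out=[]
    for i in range(1,n):
        if s[i,4]<amin: continue
        p=P[l==i]; rc=cv2.minAreaRect((p[:,:2]*1000).astype(np.float32))
        (cx,cy),(w,h),a=rc
        if w<h: w,h,a=h,w,a-90 if a>0 else a+90
        out.append((c[i].round(),s[i,4],(round(cx,1),round(cy,1)),(round(w,1),round(h,1)),round(a,1),round(np.median(p[:,2])*1000,1)))
    return out
E
python3 - <<'E'
from h import *
z=np.load('top0.npz'); P,im,d=cloud('top',z['im'],z['d'])
for b in blobs(P,im): print(*b)
print('bench z',np.median(P[300:340,200:260,2]))
m=((P[...,2]>.010)&(P[...,2]<.020)); m[:110]=0;m[190:]=0;m[:,:200]=0;m[:,325:]=0
p=P[m]; print('tray',cv2.minAreaRect((p[:,:2]*1000).astype(np.float32)),np.median(p[:,2]),m.sum())
c=cv2.resize(z['im'][170:275,120:480],None,fx=2.2,fy=2.2,interpolation=cv2.INTER_CUBIC); cv2.imwrite('pics/crop.png',cv2.convertScaleAbs(c[:,:,::-1],alpha=1.6))
W,wi,wd=cloud('wrist'); cv2.imwrite('pics/w0.png',wi[:,:,::-1])
o=ctrl.get_obs(); Rt=R.from_rotvec(o['tool_rot']).as_matrix(); L=(W-o['tool_pos'])@Rt
f=(wd>0)&(wd<.2); q=L[f]; print('fingers tool xyz min/max',q.min(0),q.max(0),np.percentile(q,99,axis=0)); print(Rt.round(3))
E
```

```text
[328.  64.] 218 (833.5, -96.4) (78.9, 28.4) -29.2 18.0
[450. 194.] 280 (543.8, -358.8) (46.0, 31.7) -76.5 18.8
[188. 228.] 374 (466.1, 206.2) (83.3, 20.7) -32.3 18.8
[509. 252.] 269 (425.5, -478.0) (169.3, 7.8) 0.8 21.1
[284. 228.] 349 (468.8, -0.8) (43.1, 43.0) 0.6 19.0
[380. 229.] 449 (468.3, -207.2) (46.2, 45.1) 78.8 19.0
[238. 240.] 437 (442.1, 97.9) (45.0, 44.3) -75.2 18.8
[336. 244.] 392 (439.2, -111.2) (45.0, 44.9) -9.2 19.1
[141. 246.] 229 (429.9, 305.1) (52.7, 20.6) -28.6 18.9
[434. 246.] 381 (433.2, -320.8) (84.6, 20.1) 77.3 18.8
[  9. 260.] 487 (390.1, 594.0) (78.6, 45.7) -40.4 19.5
bench z -0.0007396345036580487
tray ((644.3421630859375, 49.564056396484375), (226.2561492919922, 127.2662582397461), 86.97824096679688) 0.013439945450405943 1016
fingers tool xyz min/max [-0.01370672 -0.07488917 -0.07699862] [0.02035117 0.07466563 0.00850881] [0.01907558 0.06925803 0.00194282]
[[-0.96   0.28  -0.001]
 [ 0.28   0.96  -0.002]
 [ 0.    -0.002 -1.   ]]
```

View pics/crop.png

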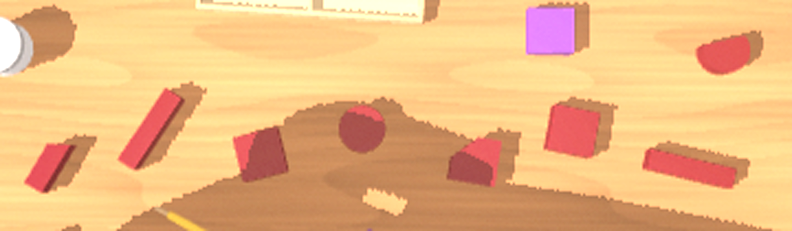

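View pics/w0.png

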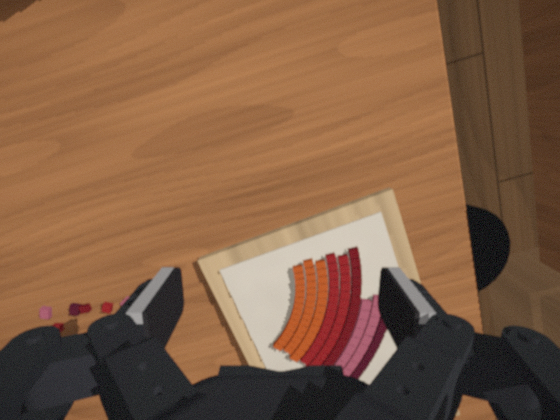

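The crop confirms the identities: (336,243) is the cut square, (450,194) the cut disc and (141,246) the short bar, and the rest are whole. In the wrist view the open fingertips sit 9 mm ahead of the TCP, so they are about 22 mm ahead when shut. That means grasping high, with the tips about 11 mm above the bench, so the fingers clear the tray walls.

```bash
cat > go.py <<'E'
# usage: go.py x y z(mm, TCP) jawdeg -> shift/turn needed in tool axes, rows with even turn and straight world path
import sys; from h import *
x,y,z,a=map(float,sys.argv[1:5]); o=ctrl.get_obs(); Rt=R.from_rotvec(o['tool_rot']).as_matrix()
psi=np.arctan2(Rt[1,1],Rt[0,1]); dz=-((np.deg2rad(a)-psi+np.pi/2)%np.pi-np.pi/2)
dp=(np.array([x,y,z])/1000-o['tool_pos'])*100
n=int(max(np.ceil(np.linalg.norm(dp)/3.9),np.ceil(abs(dz)/.115),1)); Z=R.from_rotvec([0,0,dz/n])
print('t',round(o['t'],2),'pos',(o['tool_pos']*1000).round(1),'jaw',np.rad2deg(psi).round(1),'open',round(o['opening']*1000,1),'F',o['contact_force'].round(1),'turn',dz.round(3),'n',n)
D=np.diag([1,-1,-1.])
for i in range(n):
    p=psi-dz*(i+.0)/n; A=np.array([[-np.sin(p),np.cos(p),0],[np.cos(p),np.sin(p),0],[0,0,-1]])
    print([0,0,round(dz/n,3)],(A@dp/n).round(2).tolist())
E
python3 go.py 466 206 130 57.7
```

```text
t 0.15 pos [174.8 599.6 252.3] jaw 73.7 open 85.4 F [0.6 1.  0.8] turn 0.28 n 13
[0, 0, np.float64(0.022)] [-3.0, -2.28, 0.94]
[0, 0, np.float64(0.022)] [-3.05, -2.21, 0.94]
[0, 0, np.float64(0.022)] [-3.09, -2.15, 0.94]
[0, 0, np.float64(0.022)] [-3.14, -2.08, 0.94]
[0, 0, np.float64(0.022)] [-3.18, -2.01, 0.94]
[0, 0, np.float64(0.022)] [-3.23, -1.94, 0.94]
[0, 0, np.float64(0.022)] [-3.27, -1.87, 0.94]
[0, 0, np.float64(0.022)] [-3.31, -1.8, 0.94]
[0, 0, np.float64(0.022)] [-3.34, -1.73, 0.94]
[0, 0, np.float64(0.022)] [-3.38, -1.66, 0.94]
[0, 0, np.float64(0.022)] [-3.42, -1.59, 0.94]
[0, 0, np.float64(0.022)] [-3.45, -1.51, 0.94]
[0, 0, np.float64(0.022)] [-3.48, -1.44, 0.94]
```

>>> jog_arm([
  [0,0,0.024,-3.0,-2.3,0.9,1],
  [0,0,0.024,-3.0,-2.2,0.9,1],
  [0,0,0.024,-3.1,-2.1,0.9,1],
  [0,0,0.024,-3.1,-2.1,0.9,1],
  [0,0,0.024,-3.2,-2.0,0.9,1],
  [0,0,0.024,-3.2,-1.9,0.9,1],
  [0,0,0.024,-3.3,-1.9,0.9,1],
  [0,0,0.024,-3.3,-1.8,0.9,1],
  [0,0,0.022,-3.3,-1.7,0.9,1],
  [0,0,0.022,-3.4,-1.7,0.9,1],
  [0,0,0.022,-3.4,-1.6,0.9,1],
  [0,0,0.022,-3.4,-1.5,0.9,1],
])

```text
t: 1.15
tool_pos: [0.4385, 0.2326, 0.1448]
tool_rot: [0.876, 3.017, 0.0]
contact_force: [0.5, 0.9, -0.9]
opening: 0.0855
```

```bash
python3 go.py 466 206 100 57.7
python3 - <<'E'
from h import *
P,im,d=cloud('wrist'); cv2.imwrite('pics/w1.png',im[:,:,::-1])
for b in blobs(P,im,.012,.03,300): print(*b)
E
python3 go.py 466 206 100 57.7|head -1
```

```text
t 1.15 pos [438.5 232.6 144.8] jaw 57.6 open 85.5 F [ 0.5  0.9 -0.9] turn -0.001 n 2
[0, 0, np.float64(-0.001)] [-1.87, -0.39, 2.24]
[0, 0, np.float64(-0.001)] [-1.87, -0.39, 2.24]
[358. 151.] 1966 (433.4, 304.8) (53.9, 20.4) -28.9 20.8
[273. 255.] 2405 (468.2, 206.3) (84.0, 19.7) -32.2 20.8
[136. 283.] 548 (427.5, 94.2) (45.6, 10.8) -77.7 20.8
t 1.2 pos [440.8 227.8 143. ] jaw 57.3 open 85.7 F [ 1.7 -4.2 -0.9] turn -0.007 n 2
```

>>> jog_arm([
  [0,0,0,-1.6,-0.3,2.0,1],
  [0,0,0,-1.5,-0.3,2.0,1],
  [0,0,0,0,0,0,1],
  [0,0,0,0,0,0,1],
])

```text
t: 1.53
tool_pos: [0.46, 0.2122, 0.1039]
tool_rot: [-0.875, -3.014, 0.003]
contact_force: [0.3, -0.0, 0.5]
opening: 0.0851
```

```bash
python3 go.py 467 206 33.5 57.7
```

```text
t 1.53 pos [460.  212.2 103.9] jaw 57.6 open 85.1 F [ 0.3 -0.   0.5] turn -0.001 n 2
[0, 0, np.float64(-0.001)] [-0.46, -0.08, 3.52]
[0, 0, np.float64(-0.001)] [-0.46, -0.08, 3.52]
```

>>> jog_arm([
  [0,0,0,-0.5,-0.1,1.8,1],
  [0,0,0,-0.4,-0.1,1.8,1],
  [0,0,0,0,0,1.8,1],
  [0,0,0,0,0,1.6,1],
  [0,0,0,0,0,0,1],
  [0,0,0,0,0,0,1],
  [0,0,0,0,0,0,1],
])

```text
t: 2.12
tool_pos: [0.4683, 0.2071, 0.037]
tool_rot: [0.872, 3.016, 0.002]
contact_force: [-0.1, -0.4, 0.8]
opening: 0.0857
```

>>> jog_arm([
  [0,0,0,0,0,0.35,1],
  [0,0,0,0,0,0,0.5],
  [0,0,0,0,0,0,0],
  [0,0,0,0,0,0,0],
  [0,0,0,0,0,0,0],
  [0,0,0,0,0,0,0],
  [0,0,0,0,0,0,0],
  [0,0,0,0,0,0,0],
  [0,0,0,0,0,0,0],
], grip_force=60)

```text
t: 2.87
tool_pos: [0.4679, 0.2063, 0.0322]
tool_rot: [0.874, 3.017, 0.001]
contact_force: [0.5, -0.5, 3.0]
opening: 0.0182
```

>>> jog_arm([
  [0,0,0,0,0,0,0.4],
  [0,0,0,0,0,0,0.4],
  [0,0,0,0,0,-0.25,0.4],
  [0,0,0,0,0,0,0.4],
  [0,0,0,0,0,0,0],
  [0,0,0,0,0,0,0],
  [0,0,0,0,0,0,0],
  [0,0,0,0,0,0,0],
  [0,0,0,0,0,0,0],
  [0,0,0,0,0,0,0],
])

```text
t: 3.7
tool_pos: [0.4678, 0.2064, 0.0346]
tool_rot: [0.874, 3.017, 0.0]
contact_force: [-0.1, -0.4, 2.8]
opening: 0.0179
```

>>> jog_arm([
  [0,0,0,0,0,-2.0,0],
  [0,0,0,0,0,-2.5,0],
  [0,0,0,0,0,-2.5,0],
  [0,0,0,0,0,0,0],
  [0,0,0,0,0,0,0],
])

```text
t: 4.12
tool_pos: [0.4683, 0.2064, 0.1053]
tool_rot: [0.873, 3.015, 0.002]
contact_force: [0.3, 0.5, -1.3]
opening: 0.0178
```

```bash
python3 go.py 610 107 100 -3
python3 - <<'E'
from h import *
im,d=vision.get_image('wrist'); cv2.imwrite('pics/w2.png',im[:,:,::-1])
E
```

```text
t 4.12 pos [468.3 206.4 105.3] jaw 57.7 open 17.8 F [ 0.3  0.5 -1.3] turn 1.059 n 10
[0, 0, np.float64(0.106)] [-1.73, -0.08, 0.05]
[0, 0, np.float64(0.106)] [-1.73, 0.1, 0.05]
[0, 0, np.float64(0.106)] [-1.71, 0.28, 0.05]
[0, 0, np.float64(0.106)] [-1.67, 0.46, 0.05]
[0, 0, np.float64(0.106)] [-1.61, 0.64, 0.05]
[0, 0, np.float64(0.106)] [-1.53, 0.8, 0.05]
[0, 0, np.float64(0.106)] [-1.44, 0.96, 0.05]
[0, 0, np.float64(0.106)] [-1.33, 1.11, 0.05]
[0, 0, np.float64(0.106)] [-1.21, 1.24, 0.05]
[0, 0, np.float64(0.106)] [-1.07, 1.36, 0.05]
```

View pics/w2.png

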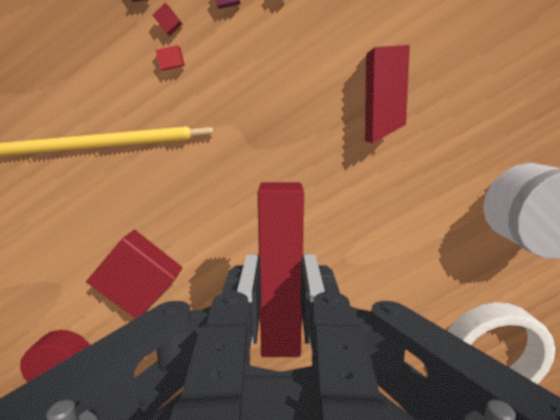

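The wrist view shows bar A held level across its middle, around (280,270).

>>> jog_arm([
  [0,0,0.106,-1.7,-0.1,0,0],
  [0,0,0.106,-1.7,0.1,0,0],
  [0,0,0.106,-1.7,0.3,0,0],
  [0,0,0.106,-1.7,0.5,0,0],
  [0,0,0.106,-1.6,0.6,0,0],
  [0,0,0.106,-1.5,0.8,0,0],
  [0,0,0.106,-1.4,1.0,0,0],
  [0,0,0.106,-1.3,1.1,0,0],
  [0,0,0.106,-1.2,1.2,0,0],
  [0,0,0.106,-1.1,1.4,0,0],
  [0,0,0,0,0,0,0],
  [0,0,0,0,0,0,0],
])

```text
t: 5.17
tool_pos: [0.6076, 0.1074, 0.1017]
tool_rot: [-2.277, -2.16, 0.005]
contact_force: [0.1, 0.4, -1.3]
opening: 0.0178
```

```bash
python3 go.py 610 107 50 -3
python3 - <<'E'
from h import *
P,im,d=cloud('wrist'); cv2.imwrite('pics/w3.png',im[:,:,::-1])
m=(abs(P[...,2]-.015)<.003)&(abs(P[...,0]-.644)<.08)&(abs(P[...,1]-.05)<.13); 
p=P[m]; print(p[:,2].mean(),cv2.minAreaRect((p[:,:2]*1000).astype(np.float32)))
E
```

```text
t 5.17 pos [607.6 107.4 101.7] jaw -3.0 open 17.8 F [ 0.1  0.4 -1.3] turn -0.0 n 2
[0, 0, np.float64(-0.0)] [-0.01, 0.12, 2.59]
[0, 0, np.float64(-0.0)] [-0.01, 0.12, 2.59]
0.015653665413684424 ((648.5864868164062, 76.16638946533203), (172.0263214111328, 126.5921401977539), 86.97235870361328)
```

View pics/w3.png

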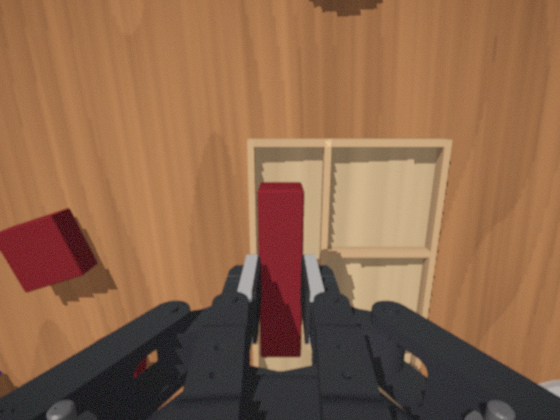

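The tray is where I expected (wrist fit within 3 mm) and the bar is lined up over its bay. Next I lower it.

>>> jog_arm([
  [0,0,0,0,0.3,1.5,0],
  [0,0,0,0,0,1.5,0],
  [0,0,0,0,0,1.2,0],
  [0,0,0,0,0,0.8,0],
  [0,0,0,0,0,0.5,0],
  [0,0,0,0,0,0.3,0],
  [0,0,0,0,0,0,0],
  [0,0,0,0,0,0,0],
])

```text
t: 5.88
tool_pos: [0.6121, 0.1078, 0.0467]
tool_rot: [2.279, 2.162, 0.001]
contact_force: [0.6, 0.1, -1.3]
opening: 0.0178
```

>>> jog_arm([
  [0,0,0,0,0,0.3,0],
  [0,0,0,0,0,0.2,0],
  [0,0,0,0,0,0.1,0],
  [0,0,0,0,0,0,0],
  [0,0,0,0,0,0,0],
  [0,0,0,0,0,0,0],
])

```text
t: 6.38
tool_pos: [0.6118, 0.1077, 0.0404]
tool_rot: [2.279, 2.162, 0.0]
contact_force: [0.6, 0.5, -0.6]
opening: 0.0178
```

>>> jog_arm([
  [0,0,0,0,0,0.1,0],
  [0,0,0,0,0,0,0],
  [0,0,0,0,0,0,0],
])

```text
t: 6.63
tool_pos: [0.612, 0.1077, 0.0397]
tool_rot: [2.279, 2.161, 0.001]
contact_force: [-0.4, -0.0, 0.6]
opening: 0.0179
```

Contact: the payload weight has come off the wrist. Release, then lift.

>>> jog_arm([
  [0,0,0,0,0,0,0.35],
  [0,0,0,0,0,0,0.35],
  [0,0,0,0,0,0,0.35],
  [0,0,0,0,0,-1.0,0.4],
  [0,0,0,0,0,-2.0,0.5],
  [0,0,0,0,0,-3.0,1],
  [0,0,0,0,0,-2.0,1],
  [0,0,0,0,0,0,1],
])

```text
t: 7.3
tool_pos: [0.6154, 0.108, 0.1263]
tool_rot: [2.274, 2.157, 0.013]
contact_force: [1.0, 0.5, 1.9]
opening: 0.0774
```

```bash
python3 go.py 434 -321 110 -12.7
python3 - <<'E'
from h import *
P,im,d=cloud('top'); cv2.imwrite('pics/t1.png',im[:,:,::-1])
for b in blobs(P,im,.014,.03): print(*b)
E
```

```text
t 7.3 pos [615.4 108.  126.3] jaw -3.0 open 77.4 F [1.  0.5 1.9] turn 0.169 n 12
[0, 0, np.float64(0.014)] [-3.65, -1.32, 0.14]
[0, 0, np.float64(0.014)] [-3.67, -1.27, 0.14]
[0, 0, np.float64(0.014)] [-3.69, -1.22, 0.14]
[0, 0, np.float64(0.014)] [-3.7, -1.17, 0.14]
[0, 0, np.float64(0.014)] [-3.72, -1.11, 0.14]
[0, 0, np.float64(0.014)] [-3.73, -1.06, 0.14]
[0, 0, np.float64(0.014)] [-3.75, -1.01, 0.14]
[0, 0, np.float64(0.014)] [-3.76, -0.96, 0.14]
[0, 0, np.float64(0.014)] [-3.77, -0.9, 0.14]
[0, 0, np.float64(0.014)] [-3.79, -0.85, 0.14]
[0, 0, np.float64(0.014)] [-3.8, -0.8, 0.14]
[0, 0, np.float64(0.014)] [-3.81, -0.74, 0.14]
[333.  58.] 124 (849.3, -105.9) (43.5, 27.9) -25.2 18.3
[322.  74.] 85 (815.4, -82.5) (34.0, 26.4) -34.4 17.1
[450. 194.] 276 (543.9, -358.8) (46.8, 31.7) -76.6 18.9
[524. 250.] 1759 (427.5, -530.3) (170.0, 112.9) 1.5 28.2
[284. 228.] 348 (468.8, -0.8) (43.2, 42.9) 0.4 18.9
[380. 229.] 447 (468.5, -206.8) (45.3, 44.5) 79.1 18.9
[244. 239.] 177 (445.2, 86.0) (44.2, 20.6) 14.2 18.9
[336. 244.] 388 (439.2, -111.1) (45.2, 45.0) 81.6 19.0
[141. 245.] 223 (429.6, 305.0) (52.2, 20.5) -28.2 18.7
[434. 246.] 384 (433.2, -320.3) (84.1, 20.2) 77.3 18.8
[  9. 260.] 486 (390.1, 594.4) (79.2, 45.8) -40.6 19.3
```

>>> jog_arm([
  [0,0,0.014,-3.7,-1.3,0.1,1],
  [0,0,0.014,-3.7,-1.3,0.1,1],
  [0,0,0.014,-3.7,-1.2,0.1,1],
  [0,0,0.014,-3.7,-1.2,0.1,1],
  [0,0,0.014,-3.7,-1.1,0.1,1],
  [0,0,0.014,-3.7,-1.1,0.2,1],
  [0,0,0.014,-3.8,-1.0,0.2,1],
  [0,0,0.014,-3.8,-1.0,0.2,1],
  [0,0,0.014,-3.8,-0.9,0.2,1],
  [0,0,0.014,-3.8,-0.8,0.2,1],
  [0,0,0.014,-3.8,-0.8,0.2,1],
  [0,0,0.014,-3.8,-0.8,0.2,1],
])

```text
t: 8.35
tool_pos: [0.4276, -0.3238, 0.0991]
tool_rot: [-2.452, -1.961, 0.0]
contact_force: [1.5, -1.2, 0.3]
opening: 0.0857
```

>>> jog_arm([
  [0,0,0,0,0,0,1],
  [0,0,0,0,0,0,1],
  [0,0,0,0,0,0,1],
])

```text
t: 8.6
tool_pos: [0.4288, -0.3221, 0.0993]
tool_rot: [-2.452, -1.961, -0.0]
contact_force: [0.2, 0.3, -0.3]
opening: 0.0856
```

```bash
python3 go.py 435 -320.5 60 -12.7;  python3 - <<'E'
from h import *
P,im,d=cloud('wrist')
for b in blobs(P,im,.014,.03,500): print(*b)
E
```

```text
t 8.6 pos [ 428.8 -322.1   99.3] jaw -12.7 open 85.6 F [ 0.2  0.3 -0.3] turn 0.0 n 2
[0, 0, np.float64(0.0)] [0.15, 0.29, 1.96]
[0, 0, np.float64(0.0)] [0.15, 0.29, 1.96]
[310.  33.] 5468 (470.5, -213.4) (45.1, 33.2) -11.0 20.9
[291. 223.] 3861 (436.5, -321.1) (84.0, 19.6) 77.1 20.9
[470. 243.] 3145 (546.4, -359.3) (46.6, 33.0) -76.1 20.8
```

>>> jog_arm([
  [0,0,0,0.3,0.7,1.5,1],
  [0,0,0,0,0,1.5,1],
  [0,0,0,0,0,1.5,0.8],
  [0,0,0,0,0,1.2,0.7],
  [0,0,0,0,0,0.7,0.6],
  [0,0,0,0,0,0,0.5],
  [0,0,0,0,0,0,0.5],
  [0,0,0,0,0,0,0.5],
])

```text
t: 9.32
tool_pos: [0.4374, -0.3216, 0.0371]
tool_rot: [2.451, 1.963, 0.0]
contact_force: [-0.2, 0.5, 0.4]
opening: 0.0429
```

>>> jog_arm([
  [0,0,0,0,-0.1,0.2,0.5],
  [0,0,0,0,0,0,0.4],
  [0,0,0,0,0,0,0],
  [0,0,0,0,0,0,0],
  [0,0,0,0,0,0,0],
  [0,0,0,0,0,0,0],
  [0,0,0,0,0,0,0],
])

```text
t: 9.9
tool_pos: [0.4362, -0.3216, 0.035]
tool_rot: [2.452, 1.962, 0.0]
contact_force: [-0.9, 0.2, 5.2]
opening: 0.0178
```

>>> jog_arm([
  [0,0,0,0,0,-2.0,0],
  [0,0,0,0,0,-2.5,0],
  [0,0,0,0,0,-2.5,0],
  [0,0,0,0,0,0,0],
  [0,0,0,0,0,0,0],
])

```text
t: 10.32
tool_pos: [0.4365, -0.3218, 0.1056]
tool_rot: [2.45, 1.961, 0.001]
contact_force: [0.2, -0.0, -1.4]
opening: 0.0178
```

```bash
python3 go.py 606.5 -4 102 -3
```

```text
t 10.32 pos [ 436.5 -321.8  105.6] jaw -12.7 open 17.8 F [ 0.2 -0.  -1.4] turn -0.169 n 10
[0, 0, np.float64(-0.017)] [3.47, 0.96, 0.04]
[0, 0, np.float64(-0.017)] [3.46, 1.02, 0.04]
[0, 0, np.float64(-0.017)] [3.44, 1.08, 0.04]
[0, 0, np.float64(-0.017)] [3.42, 1.14, 0.04]
[0, 0, np.float64(-0.017)] [3.4, 1.19, 0.04]
[0, 0, np.float64(-0.017)] [3.38, 1.25, 0.04]
[0, 0, np.float64(-0.017)] [3.36, 1.31, 0.04]
[0, 0, np.float64(-0.017)] [3.34, 1.36, 0.04]
[0, 0, np.float64(-0.017)] [3.31, 1.42, 0.04]
[0, 0, np.float64(-0.017)] [3.29, 1.48, 0.04]
```

>>> jog_arm([
  [0,0,-0.017,3.5,1.0,0,0],
  [0,0,-0.017,3.5,1.0,0,0],
  [0,0,-0.017,3.4,1.1,0,0],
  [0,0,-0.017,3.4,1.1,0,0],
  [0,0,-0.017,3.4,1.2,0,0],
  [0,0,-0.017,3.4,1.2,0,0],
  [0,0,-0.017,3.4,1.3,0,0],
  [0,0,-0.017,3.3,1.4,0,0],
  [0,0,-0.017,3.3,1.4,0,0],
  [0,0,-0.017,3.3,1.5,0,0],
  [0,0,0,0,0,0,0],
  [0,0,0,0,0,0,0],
])

```text
t: 11.32
tool_pos: [0.6047, -0.001, 0.1018]
tool_rot: [-2.272, -2.166, 0.004]
contact_force: [0.0, -0.3, -0.8]
opening: 0.0177
```

```bash
python3 go.py 606.5 -4 46 -3;  python3 - <<'E'
from h import *
P,im,d=cloud('wrist'); cv2.imwrite('pics/w4.png',im[:,:,::-1])
for b in blobs(P,im,.014,.035,500): print(*b)
m=(abs(P[...,2]-.015)<.003)&(abs(P[...,0]-.644)<.08)&(abs(P[...,1]-.05)<.13); 
p=P[m]; print(p[:,2].mean(),cv2.minAreaRect((p[:,:2]*1000).astype(np.float32)))
E
```

```text
t 11.32 pos [604.7  -1.  101.8] jaw -2.7 open 17.7 F [ 0.  -0.3 -0.8] turn 0.005 n 2
[0, 0, np.float64(0.002)] [-0.14, 0.1, 2.79]
[0, 0, np.float64(0.002)] [-0.14, 0.1, 2.79]
[285.  61.] 4381 (612.1, 96.9) (63.3, 19.7) 87.0 25.9
[20. 80.] 3507 (449.2, 98.8) (45.5, 38.8) -74.8 20.8
[ 80. 237.] 3856 (471.8, -0.8) (45.6, 45.1) 12.5 20.9
[ 53. 356.] 646 (430.1, -91.5) (31.7, 16.7) 26.9 20.7
0.01557319840335166 ((646.3216552734375, 33.19708251953125), (194.68641662597656, 126.56795501708984), 86.95845031738281)
```

View pics/w4.png

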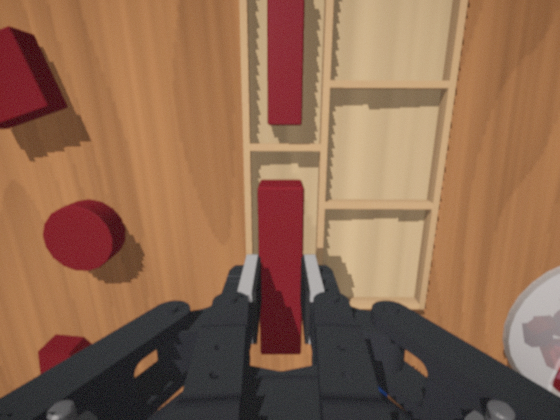

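Bar A lies in its bay, top at 26 mm and clear of the walls. Bar B is lined up over the second bay, so I lower it.

>>> jog_arm([
  [0,0,0.005,-0.3,0.2,1.5,0],
  [0,0,0,0,0,1.5,0],
  [0,0,0,0,0,1.2,0],
  [0,0,0,0,0,0.8,0],
  [0,0,0,0,0,0.5,0],
  [0,0,0,0,0,0.3,0],
  [0,0,0,0,0,0.2,0],
  [0,0,0,0,0,0,0],
  [0,0,0,0,0,0,0],
  [0,0,0,0,0,0,0],
])

```text
t: 12.2
tool_pos: [0.608, -0.006, 0.0451]
tool_rot: [2.282, 2.158, 0.001]
contact_force: [-0.1, 0.7, -0.5]
opening: 0.0179
```

>>> jog_arm([
  [0,0,0,0,0,0.2,0],
  [0,0,0,0,0,0.2,0],
  [0,0,0,0,0,0.1,0],
  [0,0,0,0,0,0,0],
  [0,0,0,0,0,0,0],
])

```text
t: 12.62
tool_pos: [0.6077, -0.0059, 0.04]
tool_rot: [2.282, 2.158, 0.0]
contact_force: [-2.6, 1.1, 4.9]
opening: 0.018
```

>>> jog_arm([
  [0,0,0,0,0,0,0.35],
  [0,0,0,0,0,0,0.35],
  [0,0,0,0,0,0,0.35],
  [0,0,0,0,0,-1.0,0.4],
  [0,0,0,0,0,-2.0,0.5],
  [0,0,0,0,0,-2.0,1],
  [0,0,0,0,0,-1.0,1],
  [0,0,0,0,0,0,1],
])

```text
t: 13.28
tool_pos: [0.6097, -0.0063, 0.1032]
tool_rot: [2.279, 2.155, 0.007]
contact_force: [-0.8, -0.2, 0.8]
opening: 0.0769
```

```bash
python3 go.py 445 98 95 14.8
```

```text
t 13.28 pos [609.7  -6.3 103.2] jaw -3.2 open 76.9 F [-0.8 -0.2  0.8] turn -0.314 n 6
[0, 0, np.float64(-0.052)] [1.58, -2.84, 0.14]
[0, 0, np.float64(-0.052)] [1.73, -2.75, 0.14]
[0, 0, np.float64(-0.052)] [1.87, -2.66, 0.14]
[0, 0, np.float64(-0.052)] [2.01, -2.56, 0.14]
[0, 0, np.float64(-0.052)] [2.14, -2.45, 0.14]
[0, 0, np.float64(-0.052)] [2.26, -2.33, 0.14]
```

>>> jog_arm([
  [0,0,-0.052,1.6,-2.8,0,1],
  [0,0,-0.052,1.7,-2.7,0,1],
  [0,0,-0.052,1.9,-2.7,0.1,1],
  [0,0,-0.052,2.0,-2.6,0.1,1],
  [0,0,-0.052,2.1,-2.5,0.2,1],
  [0,0,-0.052,2.3,-2.3,0.2,1],
  [0,0,0,0,0,0,1],
  [0,0,0,0,0,0,1],
])

```text
t: 13.95
tool_pos: [0.4408, 0.099, 0.092]
tool_rot: [-1.917, -2.487, 0.002]
contact_force: [0.5, -0.4, 0.3]
opening: 0.0858
```

```bash
cat > lk.py <<'E'
from h import *
P,im,d=cloud('wrist'); cv2.imwrite('pics/w_last.png',im[:,:,::-1])
for b in blobs(P,im,.014,.035,500): print(*b)
E
python3 go.py 445 98 33 14.8; python3 lk.py
```

```text
t 13.95 pos [440.8  99.   92. ] jaw 14.8 open 85.8 F [ 0.5 -0.4  0.3] turn -0.001 n 2
[0, 0, np.float64(-0.0)] [-0.1, 0.19, 2.95]
[0, 0, np.float64(-0.0)] [-0.1, 0.19, 2.95]
[286. 235.] 4972 (445.0, 98.3) (45.0, 44.9) 14.9 20.9
[533. 287.] 3791 (611.6, 106.8) (83.5, 22.2) 86.8 24.9
[285. 357.] 1320 (466.6, 11.2) (43.9, 21.1) 22.2 20.7
[472. 409.] 626 (607.8, 7.2) (22.4, 20.3) -89.9 25.8
```

>>> jog_arm([
  [0,0,0,-0.2,0.4,1.5,1],
  [0,0,0,0,0,1.5,0.9],
  [0,0,0,0,0,1.4,0.8],
  [0,0,0,0,0,1.0,0.75],
  [0,0,0,0,0,0.4,0.75],
  [0,0,0,0,0,0,0.7],
  [0,0,0,0,0,0,0.7],
  [0,0,0,0,0,0,0.7],
])

```text
t: 14.67
tool_pos: [0.4479, 0.0975, 0.0362]
tool_rot: [1.919, 2.486, 0.002]
contact_force: [0.6, -0.1, 0.9]
opening: 0.0598
```

>>> jog_arm([
  [0,0,0,0,-0.3,0.3,0.7],
  [0,0,0,0,0,0,0.65],
  [0,0,0,0,0,0,0.3],
  [0,0,0,0,0,0,0.2],
  [0,0,0,0,0,0,0.2],
  [0,0,0,0,0,0,0.2],
  [0,0,0,0,0,0,0.2],
])

```text
t: 15.25
tool_pos: [0.4446, 0.0969, 0.033]
tool_rot: [1.919, 2.486, 0.001]
contact_force: [-1.0, 0.3, 4.7]
opening: 0.0429
```

>>> jog_arm([
  [0,0,0,0,0,-2.0,0.2],
  [0,0,0,0,0,-2.5,0.2],
  [0,0,0,0,0,-2.5,0.2],
  [0,0,0,0,0,0,0.2],
  [0,0,0,0,0,0,0.2],
])

```text
t: 15.67
tool_pos: [0.4449, 0.0968, 0.1033]
tool_rot: [1.918, 2.485, 0.003]
contact_force: [-0.2, -0.5, -0.4]
opening: 0.0426
```

```bash
python3 go.py 674.5 122 102 -3
```

```text
t 15.67 pos [444.9  96.8 103.3] jaw 14.7 open 42.6 F [-0.2 -0.5 -0.4] turn 0.308 n 6
[0, 0, np.float64(0.051)] [-0.56, 3.81, 0.02]
[0, 0, np.float64(0.051)] [-0.37, 3.83, 0.02]
[0, 0, np.float64(0.051)] [-0.17, 3.85, 0.02]
[0, 0, np.float64(0.051)] [0.03, 3.85, 0.02]
[0, 0, np.float64(0.051)] [0.23, 3.84, 0.02]
[0, 0, np.float64(0.051)] [0.42, 3.83, 0.02]
```

>>> jog_arm([
  [0,0,0.051,-0.6,3.8,0,0.2],
  [0,0,0.051,-0.4,3.8,0,0.2],
  [0,0,0.051,-0.2,3.8,0,0.2],
  [0,0,0.051,0,3.8,0,0.2],
  [0,0,0.051,0.2,3.8,0,0.2],
  [0,0,0.051,0.4,3.8,0,0.2],
  [0,0,0,0,0,0,0.2],
  [0,0,0,0,0,0,0.2],
  [0,0,0,0,0,0,0.2],
])

```text
t: 16.42
tool_pos: [0.67, 0.1201, 0.0993]
tool_rot: [-2.274, -2.163, 0.006]
contact_force: [0.0, -0.5, -1.6]
opening: 0.043
```

```bash
python3 go.py 674.5 122 40 -3; python3 lk.py
```

```text
t 16.42 pos [670.  120.1  99.3] jaw -2.8 open 43.0 F [ 0.  -0.5 -1.6] turn 0.003 n 2
[0, 0, np.float64(0.001)] [0.11, 0.22, 2.97]
[0, 0, np.float64(0.001)] [0.11, 0.22, 2.97]
[191. 235.] 3150 (612.9, 113.8) (70.4, 20.6) 86.9 25.8
```

View pics/w_last.png

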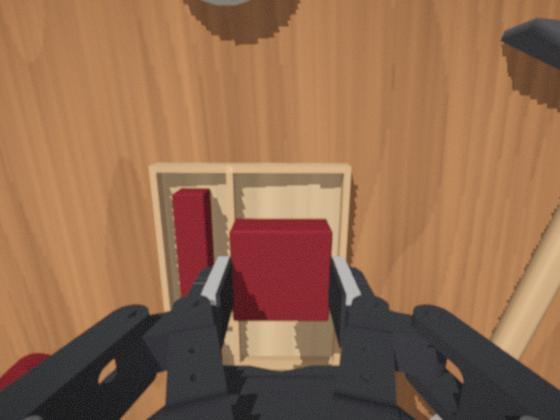

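Square A is held straight over the outer (+y) bay, centred in it. Lowering.

>>> jog_arm([
  [0,0,0,0.1,0.3,1.5,0.2],
  [0,0,0,0.1,0.1,1.5,0.2],
  [0,0,0,0,0,1.2,0.2],
  [0,0,0,0,0,0.8,0.2],
  [0,0,0,0,0,0.5,0.2],
  [0,0,0,0,0,0.2,0.2],
  [0,0,0,0,0,0,0.2],
  [0,0,0,0,0,0,0.2],
  [0,0,0,0,0,0,0.2],
])

```text
t: 17.22
tool_pos: [0.6767, 0.122, 0.0463]
tool_rot: [2.275, 2.164, 0.002]
contact_force: [0.5, 0.4, -0.3]
opening: 0.0432
```

>>> jog_arm([
  [0,0,0,0,-0.2,0.3,0.2],
  [0,0,0,0,0,0.2,0.2],
  [0,0,0,0,0,0.2,0.2],
  [0,0,0,0,0,0.1,0.2],
  [0,0,0,0,0,0,0.2],
  [0,0,0,0,0,0,0.2],
])

```text
t: 17.72
tool_pos: [0.674, 0.1221, 0.038]
tool_rot: [-2.276, -2.165, 0.0]
contact_force: [-3.4, -0.1, 5.7]
opening: 0.043
```

>>> jog_arm([
  [0,0,0,0,0,0,0.62],
  [0,0,0,0,0,0,0.62],
  [0,0,0,0,0,0,0.62],
  [0,0,0,0,0,-1.0,0.65],
  [0,0,0,0,0,-2.0,0.7],
  [0,0,0,0,0,-2.0,1],
  [0,0,0,0,0,-1.0,1],
  [0,0,0,0,0,0,1],
])

```text
t: 18.38
tool_pos: [0.6764, 0.1223, 0.1017]
tool_rot: [2.273, 2.162, 0.009]
contact_force: [0.9, 0.2, -0.3]
opening: 0.0855
```

```bash
python3 go.py 472 -208 98 -11
```

```text
t 18.38 pos [676.4 122.3 101.7] jaw -2.9 open 85.5 F [ 0.9  0.2 -0.3] turn 0.142 n 10
[0, 0, np.float64(0.014)] [-3.4, -1.88, 0.04]
[0, 0, np.float64(0.014)] [-3.43, -1.83, 0.04]
[0, 0, np.float64(0.014)] [-3.45, -1.78, 0.04]
[0, 0, np.float64(0.014)] [-3.48, -1.73, 0.04]
[0, 0, np.float64(0.014)] [-3.5, -1.68, 0.04]
[0, 0, np.float64(0.014)] [-3.53, -1.63, 0.04]
[0, 0, np.float64(0.014)] [-3.55, -1.58, 0.04]
[0, 0, np.float64(0.014)] [-3.57, -1.53, 0.04]
[0, 0, np.float64(0.014)] [-3.59, -1.48, 0.04]
[0, 0, np.float64(0.014)] [-3.61, -1.43, 0.04]
```

>>> jog_arm([
  [0,0,0.014,-3.4,-1.9,0,1],
  [0,0,0.014,-3.4,-1.8,0,1],
  [0,0,0.014,-3.5,-1.8,0,1],
  [0,0,0.014,-3.5,-1.7,0,1],
  [0,0,0.014,-3.5,-1.7,0,1],
  [0,0,0.014,-3.5,-1.6,0,1],
  [0,0,0.014,-3.6,-1.6,0,1],
  [0,0,0.014,-3.6,-1.5,0,1],
  [0,0,0.014,-3.6,-1.5,0,1],
  [0,0,0.014,-3.6,-1.4,0,1],
  [0,0,0,0,0,0,1],
  [0,0,0,0,0,0,1],
])

```text
t: 19.38
tool_pos: [0.4688, -0.2106, 0.0965]
tool_rot: [-2.425, -1.995, 0.0]
contact_force: [0.2, 0.7, 0.2]
opening: 0.0859
```

```bash
python3 go.py 471.5 -207.5 33 -11; python3 lk.py
```

```text
t 19.38 pos [ 468.8 -210.6   96.5] jaw -11.1 open 85.9 F [0.2 0.7 0.2] turn -0.002 n 2
[0, 0, np.float64(-0.001)] [0.18, 0.1, 3.18]
[0, 0, np.float64(-0.001)] [0.18, 0.1, 3.18]
[194.  80.] 6092 (442.0, -111.4) (45.5, 45.2) -9.0 21.0
[283. 225.] 4883 (471.6, -207.0) (45.1, 44.7) -11.0 20.9
```

>>> jog_arm([
  [0,0,0,0.3,0.2,1.5,1],
  [0,0,0,0,0,1.5,0.9],
  [0,0,0,0,0,1.5,0.8],
  [0,0,0,0,0,1.2,0.75],
  [0,0,0,0,0,0.5,0.75],
  [0,0,0,0,0,0,0.7],
  [0,0,0,0,0,0,0.7],
  [0,0,0,0,0,0,0.7],
])

```text
t: 20.1
tool_pos: [0.4735, -0.2069, 0.0362]
tool_rot: [2.421, 2.0, 0.001]
contact_force: [0.3, -0.1, -0.0]
opening: 0.0595
```

>>> jog_arm([
  [0,0,0,0,-0.2,0.3,0.7],
  [0,0,0,0,0,0,0.65],
  [0,0,0,0,0,0,0.3],
  [0,0,0,0,0,0,0.2],
  [0,0,0,0,0,0,0.2],
  [0,0,0,0,0,0,0.2],
  [0,0,0,0,0,0,0.2],
])

```text
t: 20.68
tool_pos: [0.4712, -0.2068, 0.0331]
tool_rot: [2.421, 2.0, 0.001]
contact_force: [-0.4, -0.1, 4.8]
opening: 0.043
```

>>> jog_arm([
  [0,0,0,0,0,-2.0,0.2],
  [0,0,0,0,0,-2.5,0.2],
  [0,0,0,0,0,-2.5,0.2],
  [0,0,0,0,0,0,0.2],
  [0,0,0,0,0,0,0.2],
])

```text
t: 21.1
tool_pos: [0.4714, -0.2068, 0.1033]
tool_rot: [2.42, 1.999, 0.001]
contact_force: [0.1, -0.1, -1.6]
opening: 0.0425
```

```bash
python3 go.py 667 -26 102 -3
```

```text
t 21.1 pos [ 471.4 -206.8  103.3] jaw -10.9 open 42.5 F [ 0.1 -0.1 -1.6] turn -0.138 n 7
[0, 0, np.float64(-0.02)] [3.06, 2.26, 0.02]
[0, 0, np.float64(-0.02)] [3.02, 2.32, 0.02]
[0, 0, np.float64(-0.02)] [2.97, 2.38, 0.02]
[0, 0, np.float64(-0.02)] [2.93, 2.43, 0.02]
[0, 0, np.float64(-0.02)] [2.88, 2.49, 0.02]
[0, 0, np.float64(-0.02)] [2.83, 2.55, 0.02]
[0, 0, np.float64(-0.02)] [2.78, 2.6, 0.02]
```

>>> jog_arm([
  [0,0,-0.02,3.1,2.3,0,0.2],
  [0,0,-0.02,3.0,2.3,0,0.2],
  [0,0,-0.02,3.0,2.4,0,0.2],
  [0,0,-0.02,2.9,2.4,0,0.2],
  [0,0,-0.02,2.9,2.5,0,0.2],
  [0,0,-0.02,2.8,2.6,0,0.2],
  [0,0,-0.02,2.8,2.6,0,0.2],
  [0,0,0,0,0,0,0.2],
  [0,0,0,0,0,0,0.2],
  [0,0,0,0,0,0,0.2],
])

```text
t: 21.93
tool_pos: [0.6654, -0.025, 0.0996]
tool_rot: [-2.274, -2.163, 0.005]
contact_force: [-0.3, 0.3, -1.8]
opening: 0.0427
```

```bash
python3 go.py 667 -26 40 -3; python3 lk.py
```

```text
t 21.93 pos [665.4 -25.   99.6] jaw -2.8 open 42.7 F [-0.3  0.3 -1.8] turn 0.003 n 2
[0, 0, np.float64(0.001)] [-0.05, 0.08, 2.98]
[0, 0, np.float64(0.001)] [-0.05, 0.08, 2.98]
[173.  43.] 3669 (611.6, 87.3) (45.5, 20.8) 86.8 25.8
[284.   6.] 1139 (673.8, 102.0) (43.9, 4.0) -3.1 24.8
[188. 202.] 4699 (608.6, -5.5) (83.4, 20.3) 86.7 25.9
[  7. 212.] 708 (490.0, -4.6) (36.2, 9.8) 79.5 19.7
[532. 304.] 2703 (841.3, -85.2) (66.9, 51.0) -33.6 18.8
[495. 330.] 666 (815.3, -109.5) (33.3, 16.4) -25.1 16.8
[  8. 365.] 697 (458.5, -120.2) (34.0, 12.4) 82.9 20.3
```

View pics/w_last.png

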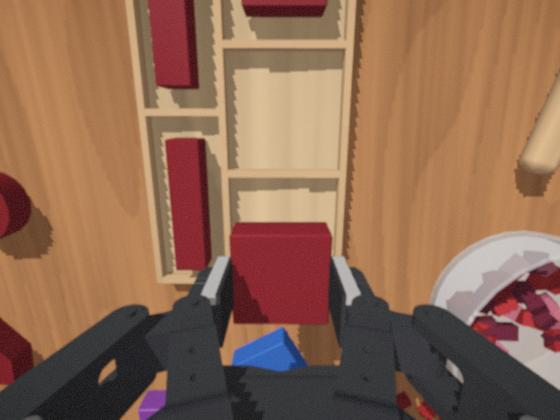

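Both bars and square A sit properly in their bays. Square B is over the -y bay and clear of the blue piece and the bowl.

>>> jog_arm([
  [0,0,0,-0.1,0.1,1.5,0.2],
  [0,0,0,0,0,1.5,0.2],
  [0,0,0,0,0,1.2,0.2],
  [0,0,0,0,0,0.8,0.2],
  [0,0,0,0,0,0.5,0.2],
  [0,0,0,0,0,0.2,0.2],
  [0,0,0,0,0,0,0.2],
  [0,0,0,0,0,0,0.2],
  [0,0,0,0,0,0,0.2],
])

```text
t: 22.73
tool_pos: [0.6687, -0.0263, 0.0463]
tool_rot: [2.275, 2.164, 0.002]
contact_force: [-0.6, -0.2, -0.7]
opening: 0.043
```

>>> jog_arm([
  [0,0,0,0,-0.1,0.3,0.2],
  [0,0,0,0,0,0.2,0.2],
  [0,0,0,0,0,0.2,0.2],
  [0,0,0,0,0,0,0.2],
  [0,0,0,0,0,0,0.2],
  [0,0,0,0,0,0,0.2],
])

```text
t: 23.23
tool_pos: [0.6669, -0.0262, 0.0382]
tool_rot: [-2.276, -2.165, 0.0]
contact_force: [0.7, -0.0, -1.7]
opening: 0.0427
```

>>> jog_arm([
  [0,0,0,0,0,0.1,0.2],
  [0,0,0,0,0,0,0.2],
  [0,0,0,0,0,0,0.2],
])

```text
t: 23.48
tool_pos: [0.667, -0.0262, 0.0381]
tool_rot: [-2.276, -2.165, 0.0]
contact_force: [-3.2, 0.6, 5.9]
opening: 0.0428
```

>>> jog_arm([
  [0,0,0,0,0,0,0.62],
  [0,0,0,0,0,0,0.62],
  [0,0,0,0,0,0,0.62],
  [0,0,0,0,0,-1.0,0.65],
  [0,0,0,0,0,-2.0,0.7],
  [0,0,0,0,0,-2.0,1],
  [0,0,0,0,0,-1.0,1],
  [0,0,0,0,0,0,1],
])

```text
t: 24.15
tool_pos: [0.6694, -0.0265, 0.1016]
tool_rot: [2.272, 2.162, 0.007]
contact_force: [1.0, -0.1, 1.0]
opening: 0.0854
```

```bash
python3 go.py 474 -1 98 -3
```

```text
t 24.15 pos [669.4 -26.5 101.6] jaw -2.9 open 85.4 F [ 1.  -0.1  1. ] turn 0.002 n 6
[0, 0, np.float64(0.0)] [0.26, -3.27, 0.06]
[0, 0, np.float64(0.0)] [0.26, -3.27, 0.06]
[0, 0, np.float64(0.0)] [0.26, -3.27, 0.06]
[0, 0, np.float64(0.0)] [0.26, -3.27, 0.06]
[0, 0, np.float64(0.0)] [0.26, -3.27, 0.06]
[0, 0, np.float64(0.0)] [0.26, -3.27, 0.06]
```

>>> jog_arm([
  [0,0,0,0.3,-3.3,0,1],
  [0,0,0,0.3,-3.3,0,1],
  [0,0,0,0.2,-3.2,0,1],
  [0,0,0,0.3,-3.3,0,1],
  [0,0,0,0.2,-3.2,0,1],
  [0,0,0,0.3,-3.2,0,1],
  [0,0,0,0,0,0,1],
  [0,0,0,0,0,0,1],
])

```text
t: 24.82
tool_pos: [0.4708, -0.0, 0.0957]
tool_rot: [-2.275, -2.164, 0.002]
contact_force: [1.1, -0.5, 0.2]
opening: 0.0853
```

```bash
python3 go.py 471.8 -0.8 33 -3; python3 lk.py
```

```text
t 24.82 pos [470.8  -0.   95.7] jaw -2.9 open 85.3 F [ 1.1 -0.5  0.2] turn 0.003 n 2
[0, 0, np.float64(0.001)] [-0.04, 0.05, 3.14]
[0, 0, np.float64(0.001)] [-0.04, 0.05, 3.14]
[528.  57.] 5621 (611.2, 94.6) (59.1, 21.6) 87.6 25.5
[499. 228.] 5546 (607.8, -5.5) (83.7, 21.5) 87.0 25.5
[281. 233.] 3898 (471.4, -1.1) (45.4, 44.9) -56.4 20.9
[551. 262.] 1053 (646.2, -25.9) (45.3, 6.7) -89.6 20.3
[240. 357.] 802 (441.2, -95.8) (38.8, 16.4) -11.6 20.5
```

>>> jog_arm([
  [0,0,0,-0.1,0.1,1.5,1],
  [0,0,0,0,0,1.5,0.9],
  [0,0,0,0,0,1.4,0.8],
  [0,0,0,0,0,1.2,0.75],
  [0,0,0,0,0,0.5,0.75],
  [0,0,0,0,0,0,0.7],
  [0,0,0,0,0,0,0.7],
  [0,0,0,0,0,0,0.7],
])

```text
t: 25.53
tool_pos: [0.4751, -0.0017, 0.0372]
tool_rot: [2.275, 2.164, 0.002]
contact_force: [0.3, -0.7, 1.2]
opening: 0.0595
```

>>> jog_arm([
  [0,0,0,0.1,-0.4,0.4,0.7],
  [0,0,0,0,0,0,0.65],
  [0,0,0,0,0,0,0.3],
  [0,0,0,0,0,0,0.2],
  [0,0,0,0,0,0,0.2],
  [0,0,0,0,0,0,0.2],
  [0,0,0,0,0,0,0.2],
])

```text
t: 26.12
tool_pos: [0.4704, -0.0003, 0.033]
tool_rot: [2.276, 2.165, 0.001]
contact_force: [-1.3, -0.3, 4.9]
opening: 0.0431
```

>>> jog_arm([
  [0,0,0,0,0,-2.0,0.2],
  [0,0,0,0,0,-2.5,0.2],
  [0,0,0,0,0,-2.5,0.2],
  [0,0,0,0,0,0,0.2],
  [0,0,0,0,0,0,0.2],
])

```text
t: 26.53
tool_pos: [0.4711, -0.0005, 0.1036]
tool_rot: [2.274, 2.163, 0.003]
contact_force: [-0.2, 0.1, -1.5]
opening: 0.0431
```

```bash
python3 go.py 671 48 102 -3
```

```text
t 26.53 pos [471.1  -0.5 103.6] jaw -2.9 open 43.1 F [-0.2  0.1 -1.5] turn 0.002 n 6
[0, 0, np.float64(0.0)] [0.97, 3.29, 0.03]
[0, 0, np.float64(0.0)] [0.97, 3.29, 0.03]
[0, 0, np.float64(0.0)] [0.98, 3.29, 0.03]
[0, 0, np.float64(0.0)] [0.98, 3.29, 0.03]
[0, 0, np.float64(0.0)] [0.98, 3.29, 0.03]
[0, 0, np.float64(0.0)] [0.98, 3.29, 0.03]
```

>>> jog_arm([
  [0,0,0,1.0,3.3,0,0.2],
  [0,0,0,1.0,3.3,0,0.2],
  [0,0,0,0.9,3.3,0,0.2],
  [0,0,0,1.0,3.3,0,0.2],
  [0,0,0,1.0,3.3,0,0.2],
  [0,0,0,1.0,3.2,0,0.2],
  [0,0,0,0,0,0,0.2],
  [0,0,0,0,0,0,0.2],
  [0,0,0,0,0,0,0.2],
])

```text
t: 27.28
tool_pos: [0.668, 0.0488, 0.0998]
tool_rot: [-2.274, -2.163, 0.005]
contact_force: [0.6, 0.7, -1.8]
opening: 0.0429
```

```bash
python3 go.py 671 48 40 -3; python3 lk.py
```

```text
t 27.28 pos [668.   48.8  99.8] jaw -2.9 open 42.9 F [ 0.6  0.7 -1.8] turn 0.002 n 2
[0, 0, np.float64(0.001)] [-0.03, 0.15, 2.99]
[0, 0, np.float64(0.001)] [-0.03, 0.15, 2.99]
[182. 138.] 5574 (612.5, 106.7) (84.0, 20.9) 86.9 25.9
[286. 107.] 6459 (674.8, 123.2) (45.0, 44.7) -2.8 25.9
[192. 267.] 976 (610.3, 22.1) (29.6, 19.6) 86.1 25.7
[286. 342.] 2581 (667.5, -27.9) (44.1, 42.9) -3.0 26.0
```

View pics/w_last.png

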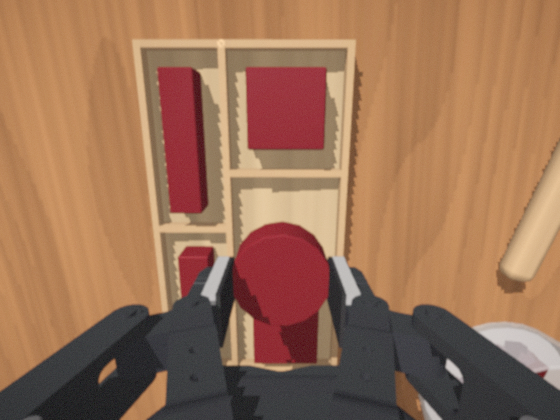

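The four placed pieces lie flat (tops at 26 mm) and the disc is level over the middle bay. Lowering.

>>> jog_arm([
  [0,0,0,0,0.2,1.5,0.2],
  [0,0,0,0,0,1.5,0.2],
  [0,0,0,0,0,1.2,0.2],
  [0,0,0,0,0,0.8,0.2],
  [0,0,0,0,0,0.5,0.2],
  [0,0,0,0,0,0.2,0.2],
  [0,0,0,0,0,0,0.2],
  [0,0,0,0,0,0,0.2],
  [0,0,0,0,0,0,0.2],
])

```text
t: 28.08
tool_pos: [0.6724, 0.0487, 0.0463]
tool_rot: [2.275, 2.164, 0.002]
contact_force: [0.2, 0.1, -1.1]
opening: 0.0427
```

>>> jog_arm([
  [0,0,0,0,0,0.3,0.2],
  [0,0,0,0,0,0.2,0.2],
  [0,0,0,0,0,0.2,0.2],
  [0,0,0,0,0,0,0.2],
  [0,0,0,0,0,0,0.2],
  [0,0,0,0,0,0,0.2],
])

```text
t: 28.58
tool_pos: [0.6716, 0.0487, 0.0382]
tool_rot: [-2.276, -2.165, 0.0]
contact_force: [0.1, -0.1, -0.4]
opening: 0.043
```

>>> jog_arm([
  [0,0,0,0,0,0.1,0.2],
  [0,0,0,0,0,0,0.2],
  [0,0,0,0,0,0,0.2],
])

```text
t: 28.83
tool_pos: [0.6717, 0.0487, 0.0381]
tool_rot: [-2.276, -2.165, 0.0]
contact_force: [-4.0, 0.0, 5.2]
opening: 0.0428
```

Contact. I release, lift and back away towards the base so the top camera can see the tray.

>>> jog_arm([
  [0,0,0,0,0,0,0.62],
  [0,0,0,0,0,0,0.62],
  [0,0,0,0,0,0,0.62],
  [0,0,0,0,0,-1.0,0.65],
  [0,0,0,0,0,-2.0,0.7],
  [0,0,0,0,0,-3.0,1],
  [0,0,0,0,0,-3.0,1],
  [0,0,0,0,-3.0,-2.0,1],
  [0,0,0,0,-4.0,0,1],
  [0,0,0,0,-4.0,0,1],
  [0,0,0,0,-4.0,0,1],
  [0,0,0,0,-4.0,0,1],
])

```text
t: 29.83
tool_pos: [0.4804, 0.0582, 0.1478]
tool_rot: [2.276, 2.165, 0.001]
contact_force: [-0.1, 0.2, 1.0]
opening: 0.0853
```

>>> jog_arm([
  [0,0,0,3.0,-2.0,0,1],
  [0,0,0,4.0,0,0,1],
  [0,0,0,4.0,0,0,1],
  [0,0,0,4.0,0,0,1],
  [0,0,0,4.0,0,0,1],
  [0,0,0,4.0,0,0,1],
  [0,0,0,4.0,0,0,1],
  [0,0,0,3.0,0,0,1],
  [0,0,0,0,0,0,1],
  [0,0,0,0,0,0,1],
  [0,0,0,0,0,0,1],
])

```text
t: 30.75
tool_pos: [0.4769, 0.3586, 0.1475]
tool_rot: [2.276, 2.165, -0.0]
contact_force: [-0.0, 0.1, 0.2]
opening: 0.0852
```

Run:
```python
from h import *
P,im,d=cloud('top'); cv2.imwrite('pics/t2.png',im[:,:,::-1])
for b in blobs(P,im,.014,.03): print(*b)
```

```text
[328.  59.] 186 (846.6, -95.2) (59.9, 38.1) -65.9 17.7
[322.  77.] 94 (802.5, -80.8) (39.6, 29.0) 0.2 17.1
[228. 135.] 441 (671.5, 122.9) (45.6, 44.9) -2.7 23.6
[263. 136.] 353 (669.1, 47.1) (44.7, 43.8) 1.8 23.5
[297. 139.] 433 (664.6, -27.0) (45.8, 44.8) -3.7 23.7
[235. 163.] 379 (609.3, 107.0) (83.7, 20.9) 87.2 23.7
[287. 165.] 379 (605.3, -5.7) (83.3, 20.6) 86.8 23.6
[450. 194.] 284 (543.6, -359.0) (47.5, 32.2) -76.5 18.8
[525. 250.] 1707 (427.3, -530.1) (170.1, 111.8) 1.6 28.2
[336. 244.] 392 (439.1, -111.1) (45.2, 44.8) 81.4 19.0
[141. 245.] 227 (430.1, 305.4) (52.6, 21.7) -28.2 18.8
[ 10. 253.] 243 (409.9, 585.3) (43.1, 32.5) -61.4 19.5
```

View pics/t2.png

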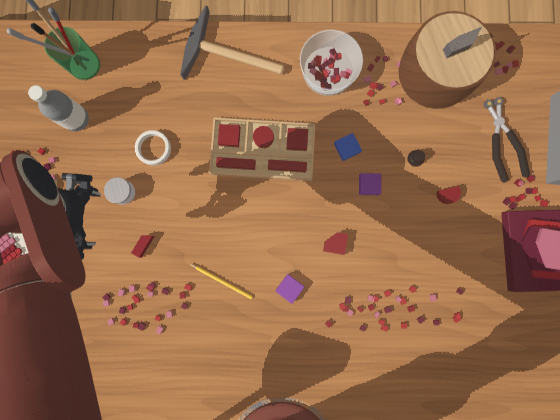

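All five blanks lie in their bays: squares at (228,135) and (297,139), disc at (263,136), bars at (235,163) and (287,165). The three broken pieces have not moved, and the arm is clear.

```bash
python3 -c "
from station import ctrl
print(ctrl.finish_job())"
```

```text
the job is handed in; nothing more can be done
None
```

The job is done and handed in, at about 31 s of the 104 s allowed. I placed both whole bars in the long bays, then the two whole squares in the outer square bays, then the disc in the middle one. Each piece was lowered until the wrist force showed it touching the floor (about 6 N at most), then released.

- **Placed pieces:** the final top view shows all five in their own bays. Their tops read 23.5–23.7 mm high, all within 0.2 mm of each other. The wrist camera gave about 26 mm for the four it re-measured, against the 25 mm expected.
- **Broken pieces:** all three are within 1 mm of where they started, and the blue and purple look-alikes were not touched.
- **Disagreement:** the top and wrist cameras differed by 2–3 mm in x. I went by the wrist camera, and the difference is well inside the room in the bays.
- **Regrip:** bar A was gripped a second time, about 2 mm higher, so the fingers would clear the tray walls.

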